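Test-pull the yellow spring gauge to its red clip

ROBOT

A 7-joint arm with a two-finger parallel gripper is mounted at the origin on the work surface. World frame = base frame: x ahead of the robot, y to its left, z up, the work surface at z = 0. Lengths are in m, angles in degrees, forces in N, time in s.
With the tool pointing down it reaches from about 0.4 to 0.85 m from the base axis. Payload 4.4 kg.
Tool frame: the origin (TCP) lies midway between the tips of the shut fingers; the grasp point (between the pads) lies 19 mm behind it; z points along the fingers, y is the line along which they close (so a half turn about z gives the same grasp; the last joint's range is limited). The gripper opens to 94 mm and grips with 3 to 60 N. Pads are 16 mm wide; open, the fingers measure 119 mm over their backs; the gripper's body (75 mm by 177 mm) begins 78 mm behind the grasp point.
Start: joints at [69.282, 36.005, 2.206, 86.941, -1.547, 57.084, -1.146], TCP at [0.19, -0.622, 0.175] pointing down, gripper open.
Joint ranges: [-175.42, 175.42], [-21.48, 121.26], [-71.46, 75.88], [10.55, 141.38], [-63.04, 243.04], [13.31, 113.54], [-168.57, 168.57]. Speed limits (degrees/s): [147.25, 147.25, 180, 180, 180, 180, 180].

INTERFACE

Orientations are given as [roll, pitch, yaw] about the fixed x, y, z axes, in that order (R = Rz(yaw) Ry(pitch) Rx(roll)).
In Python, from bench import bot gives the robot as it stands. The module is installed in compiled form; this text tells all that it offers.
- The arm moves only by the shell command python3 -m inch 'ROWS' [FORCE]. ROWS is JSON, a list of rows, each a list of 5 numbers: the opening, from 0 (shut) to 1 (fully open), then the shift along the tool's x, y, z in mm, then the turn about the tool's z in degrees. In form: [[hand, x, y, z, turn], ...]. A call has exactly 5 rows; each row is the pose to reach, as a shift and turn from the pose commanded when the call began, along the tool's axes at that moment; what a row does not reach only later rows make up. A row lasts 1/8 s, in which the tool goes at most 62.5 mm and 10.7 degrees, less where a joint would pass 70% of its speed; a pose out of reach is approached as far as the arm can. A call with a gripper value outside its range is refused whole. The fingers move at their own pace and stop on an object; FORCE is the grip in N (left out, the last holds). Time passes only in rows, so rows that repeat a pose let the fingers close, or fill a call up. It gives the time, the measured TCP pose, the force, the opening and the grip force at its end, in the units of the state.
- bot.read_state(): the state, without advancing time (a new reading comes with each control period).
- bot.grab_frame(name): name is "scene" or "top" or "wrist"; returns a dict with "pixels" (480x640x3 uint8, blue, green, red), "fov_y" (degrees; the focal length in pixels is half the picture's height over the tangent of half this angle, whatever the lens; pixels are square), "cx", "cy" (the principal point, pixels), "dist_coeffs" ([k1, k2, p1, p2, k3] as OpenCV has them; the pictures are not rectified), "rvec" (rotation vector, rad) and "tvec" (3), from world to camera coordinates, as OpenCV has them; the wrist camera has in their place "hand_eye" (4x4, takes a point from camera to tool coordinates, whose origin is the TCP and whose axes are the flange's). Camera axes: x right, y down, z forward; pixel columns grow to the right and rows downward; lengths in m; the calibration is good to about 2 mm. A picture is of the moment at which its call begins: read the wrist's pose just before it. There is no depth.
- bot.finish_job(): hands the job in; it is judged then, once.
The state is a dict: "time": time; "joint_positions": joint angles; "joint_velocities": joint speeds; "joint_torque": joint torques, N m; "ee_pos": TCP position; "orientation": TCP orientation; "wrist_force": force on the tool from outside, world axes, zero at the start; "ft_torque": the same for the moment, N m; "gripper_width": finger opening in m; "finger_force": force on a finger pad.
Only numpy, scipy, OpenCV 4.12 (cv2) and the standard library are available. Lean on these libraries where they do the work, as an engineer would, in place of code of your own. Each camera call takes 0.05 s, during which the arm holds its last target. There are 200 camera calls.

TASK

Give the yellow-handled spring gauge its check pull: draw its handle straight out until it stands over the red clip on that gauge's scale, hold it there for two seconds, then ease it back in all the way under control, without letting it snap back, and let go. Leave the green-handled gauge alone.

Things in the scene. Friction and masses are not known exactly. Their poses are not given: they have to be found in the camera images.
- yellow_handle (a point): Grip centre of the upright yellow handle to pull: block 16 mm along the pull, 36 mm across, top 25 mm above this point, clear to grasp to 40 mm below it. Behind it, all else of the gauge (tube, blue vice; fixed) lies 30 mm or more below this point. Axes: z up, x level into the gauge, y across; it slides straight out along -x, roughly towards the robot. Spring: 1 N at home plus 1.2 N per 10 mm out.
- yellow_mark (a point): Middle of the top of the yellow gauge's red clip: a flat red bar, 8 mm along the pull and 84 mm across, lying over the white scale bed, 73 mm lower than yellow_handle and 55 to 105 mm straight out from the handle at home. It stays put; the handle passes freely over it, and its centre is to stand above it. Same axes as yellow_handle.
- yellow_slide (a joint): How far the yellow handle is pulled out, in m: 0 fully home (its start), growing as it comes out, end stop at 0.13. Let go within about 10 mm of home it closes softly by itself; let go far out it snaps back.
- green_handle (a point): The same point on the green handle of the other gauge, alike in all but colour, with a red clip of its own, standing 15 to 45 cm to one side (left or right). Not to be pulled.

How it is judged:
By the outcome, as a careful person would: the job done as asked, in the order asked, and still so for the second after the job is handed in, with the robot touching nothing.
It also fails if it takes over 42 s, if anything falls off the work surface, if the arm or the gripper's body presses on something with over 40 N, if the wrist force passes 120 N, or if a joint passes its speed limit or range.

## Working session

There is one attempt and no reset: what is moved stays moved. The work goes in short steps, Python scripts to look and compute and a shell command to move; the robot and the scene stay as the last step left them, time stands still between calls to the robot, and variables do not carry over. Pictures are saved under pics/ and viewed, at most 10 in all, crops included, and the job is handed in when it is done.

```bash
mkdir -p pics; python3 - <<'E'
from bench import bot
import cv2,numpy as np,pickle
s=bot.read_state();print({k:np.round(v,3).tolist() for k,v in s.items()})
fs={}
for n in("scene","top","wrist"):
    f=bot.grab_frame(n);fs[n]=f
    print(n,{k:np.round(v,3).tolist() for k,v in f.items() if k!="pixels"})
    if n!="wrist":
        R=cv2.Rodrigues(f["rvec"])[0];print("campos",-R.T@np.ravel(f["tvec"]))
pickle.dump(fs,open("f.pkl","wb"))
a=np.vstack([cv2.resize(fs["scene"]["pixels"],(400,300)),cv2.resize(fs["wrist"]["pixels"],(400,300))])
b=cv2.resize(fs["top"]["pixels"],(400,300));b=np.vstack([b,b*0])
cv2.imwrite("pics/a.png",np.hstack([a,b]))
E
```

```text
{'time': 0.0, 'joint_positions': [69.28, 36.059, 2.204, 86.996, -1.545, 57.084, -1.147], 'joint_velocities': [-0.044, -0.015, 0.043, 0.105, -0.057, -0.006, 0.033], 'joint_torque': [0.0, -54.972, 1.145, -18.663, -0.052, 0.024, 0.0], 'ee_pos': [0.189, -0.621, 0.174], 'orientation': [-179.891, 0.004, 16.949], 'wrist_force': [-0.568, 1.078, -0.078], 'ft_torque': [0.002, -0.047, 0.008], 'finger_force': 0.0, 'gripper_width': 0.094}
scene {'fov_y': 52.814, 'cx': 318.095, 'cy': 238.89, 'dist_coeffs': [-0.104, 0.0, 0.0, 0.0, 0.0], 'rvec': [1.119, 2.486, -0.85], 'tvec': [0.4, -0.259, 1.157]}
campos [0.96345968 0.29426543 0.74177264]
top {'fov_y': 54.427, 'cx': 319.143, 'cy': 239.435, 'dist_coeffs': [-0.023, 0.0, 0.0, 0.0, 0.0], 'rvec': [2.217, -2.166, 0.119], 'tvec': [-0.041, 0.589, 0.776]}
campos [ 0.52369344 -0.00682676  0.82232948]
wrist {'fov_y': 62.674, 'cx': 321.722, 'cy': 238.361, 'dist_coeffs': [-0.015, 0.0, 0.0, 0.0, 0.0], 'hand_eye': [[0.001, -0.974, -0.227, 0.065], [1.0, 0.001, -0.0, -0.001], [0.001, -0.227, 0.974, -0.21], [0.0, 0.0, 0.0, 1.0]]}
```

View pics/a.png

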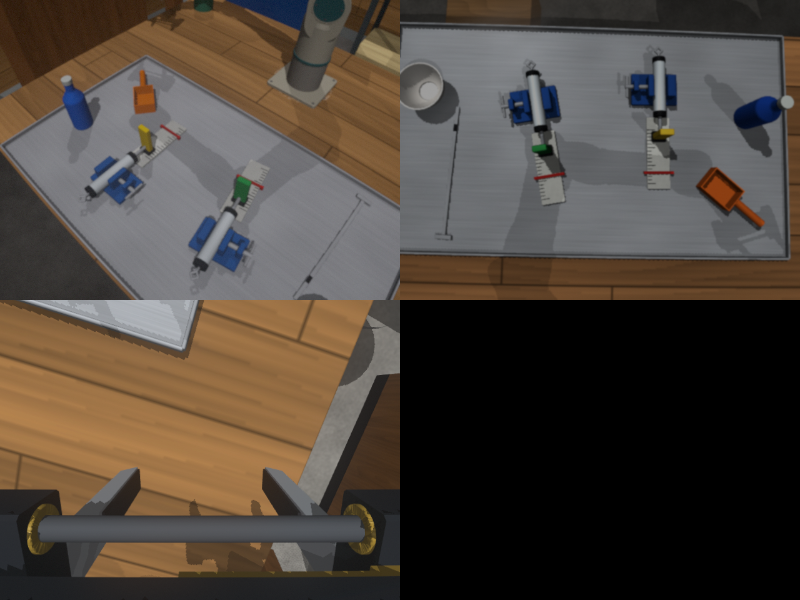

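The overview shows the yellow handle at about (419,211) in the top image, with its clip at (413,277). The green gauge is to its left. Next I'll segment the colours and triangulate.

```bash
cat > h.py <<'E'
import cv2,numpy as np
def K(f):
    F=240/np.tan(np.radians(f["fov_y"]/2));return np.array([[F,0,f["cx"]],[0,F,f["cy"]],[0,0,1.]])
def pose(f,st=None):  # world->cam R,t
    if "rvec" in f: return cv2.Rodrigues(np.array(f["rvec"],float))[0],np.ravel(f["tvec"])
    from scipy.spatial.transform import Rotation as Ro
    T=np.eye(4);T[:3,:3]=Ro.from_euler("xyz",st["orientation"],degrees=True).as_matrix();T[:3,3]=st["ee_pos"]
    M=np.linalg.inv(T@np.array(f["hand_eye"]));return M[:3,:3],M[:3,3]
def und(f,p): return cv2.undistortPoints(np.array(p,float).reshape(-1,1,2),K(f),np.array(f["dist_coeffs"],float)).reshape(-1,2)
def plane(f,p,z,st=None):
    R,t=pose(f,st);c=-R.T@t;d=np.c_[und(f,p),np.ones(len(und(f,p)))]@R
    return c+d*((z-c[2])/d[:,2:])
def tri(f,p,g,q,st=None):
    P=[np.c_[pose(x,st)] for x in(f,g)]
    X=cv2.triangulatePoints(P[0],P[1],und(f,p).T,und(g,q).T);return (X[:3]/X[3]).T
def mask(im,c):
    h=cv2.cvtColor(im,cv2.COLOR_BGR2HSV)
    if c=="y":m=cv2.inRange(h,(22,130,60),(34,255,255))
    if c=="g":m=cv2.inRange(h,(45,120,40),(80,255,255))
    if c=="r":m=cv2.inRange(h,(0,150,60),(5,255,255))|cv2.inRange(h,(172,150,60),(180,255,255))
    return m
def blobs(im,c,amin=60):
    cs=cv2.findContours(mask(im,c),cv2.RETR_EXTERNAL,cv2.CHAIN_APPROX_NONE)[0]
    return sorted([k for k in cs if cv2.contourArea(k)>amin],key=cv2.contourArea)[::-1]
E
python3 - <<'E'
import pickle;from h import *
fs=pickle.load(open("f.pkl","rb"))
for n in("scene","top"):
    for c in "ygr":
        for k in blobs(fs[n]["pixels"],c)[:4]: print(n,c,cv2.contourArea(k),np.round(cv2.minAreaRect(k)[0]),np.round(cv2.boxPoints(cv2.minAreaRect(k))).tolist())
a=cv2.resize(fs["scene"]["pixels"][180:300,160:320],(400,300),interpolation=2)
b=cv2.resize(fs["top"]["pixels"][180:300,340:500],(400,300),interpolation=2)
cv2.imwrite("pics/b.png",np.hstack([a,b]))
E
```

```text
scene y 504.0 [233. 220.] [[220.0, 200.0], [235.0, 197.0], [245.0, 240.0], [230.0, 244.0]]
scene g 570.0 [386. 302.] [[371.0, 317.0], [381.0, 282.0], [402.0, 288.0], [392.0, 323.0]]
top y 209.5 [426. 211.] [[414.0, 206.0], [438.0, 206.0], [438.0, 216.0], [414.0, 216.0]]
top g 185.5 [223. 237.] [[211.0, 234.0], [233.0, 230.0], [235.0, 239.0], [213.0, 244.0]]
top r 127.0 [239. 281.] [[215.0, 283.0], [262.0, 275.0], [263.0, 279.0], [215.0, 288.0]]
top r 97.5 [414. 276.] [[390.0, 275.0], [437.0, 275.0], [437.0, 278.0], [390.0, 278.0]]
```

View pics/b.png

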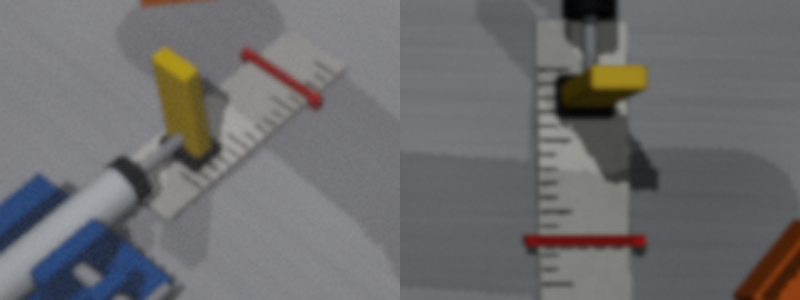

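In the crops, the yellow top face is centred at about scene (231,205.6) and top (427.4,211.4). The clip ends are at scene (258.8,201.6) and (287.2,220.4), and top (390,276.4) and (438,276.4).

```bash
python3 - <<'E'
import pickle;from h import *
fs=pickle.load(open("f.pkl","rb"));S,T=fs["scene"],fs["top"]
p=tri(S,[[258.8,201.6],[287.2,220.4],[273,211],[231.2,205.6]],T,[[438,276.4],[390,276.4],[414,276.4],[427.4,211.4]])
print(p.round(4))
e=p[0]-p[1];print(np.linalg.norm(e))
for z in(.03,.04): print(z,plane(T,[[438,276.4],[390,276.4]],z).round(4).tolist(),plane(T,[[427.4,211.4]],z+.098).round(4))
E
```

```text
[[ 0.5294 -0.2354  0.0068]
 [ 0.5289 -0.1517  0.0115]
 [ 0.529  -0.1932  0.0088]
 [ 0.6291 -0.1902  0.1098]]
0.0838255396643126
0.03 [[0.5311, -0.2315, 0.03], [0.5293, -0.1491, 0.03]] [[ 0.6278 -0.1874  0.128 ]]
0.04 [[0.531, -0.2287, 0.04], [0.5292, -0.1473, 0.04]] [[ 0.6263 -0.1848  0.138 ]]
```

```bash
python3 -m inch '[[1,55,-28,-6,-7.5],[1,110,-56,-12,-15],[1,165,-84,-18,-22],[1,220,-112,-24,-29],[1,270,-140,-30,-36.5]]'; python3 -c "
from bench import bot;print(bot.read_state()['orientation'])"
```

```text
time: 0.78
ee_pos: [0.4084, -0.4073, 0.2055]
orientation: [180.0, -0.0, 53.7]
wrist_force: [0.6, 0.2, -0.4]
gripper_width: 0.0941
finger_force: 0.0
[ 1.79996008e+02 -1.32945350e-02  5.37247994e+01]
```

```bash
python3 -m inch '[[1,60,5,0,-8],[1,120,10,0,-16],[1,180,15,0,-24],[1,240,20,0,-32],[1,289,25,0,-36.5]]'; python3 - <<'E'
from bench import bot;import pickle;from h import *
bot.grab_frame("top");bot.grab_frame("top");st=bot.read_state();f=bot.grab_frame("wrist");t=bot.grab_frame("top");s=bot.grab_frame("scene")
pickle.dump((st,f,t,s),open("w.pkl","wb"));print(st["ee_pos"],st["orientation"])
cv2.imwrite("pics/c.png",f["pixels"])
for c in "yr":
  for k in blobs(f["pixels"],c): print(c,cv2.contourArea(k),cv2.minAreaRect(k)[0],np.round(cv2.boxPoints(cv2.minAreaRect(k))).tolist())
E
```

```text
time: 1.4
ee_pos: [0.6004, -0.1894, 0.2052]
orientation: [180.0, -0.0, 90.2]
wrist_force: [0.7, 0.1, -0.1]
gripper_width: 0.0939
finger_force: 0.0
[ 0.60297013 -0.18417062  0.20505311] [179.85023624  -0.28995085  90.54276857]
y 1001.5 (355.0, 233.5) [[344.0, 205.0], [366.0, 205.0], [366.0, 262.0], [344.0, 262.0]]
y 571.0 (55.486305236816406, 372.3698425292969) [[35.0, 342.0], [64.0, 336.0], [76.0, 403.0], [47.0, 408.0]]
r 499.0 (251.3922119140625, 220.47909545898438) [[246.0, 181.0], [253.0, 181.0], [257.0, 260.0], [250.0, 260.0]]
```

View pics/c.png

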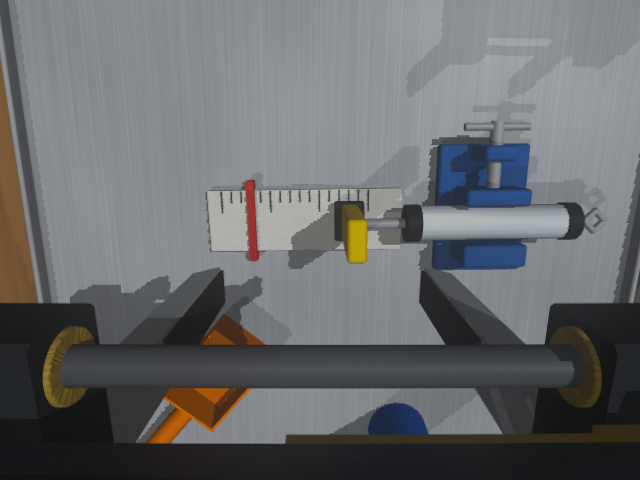

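The wrist view shows the yellow handle's top face at about (356,240) and its clip centred at (251,220). The rod and tube run along image x, so the alignment is good.

```bash
python3 - <<'E'
from bench import bot;import pickle;from h import *
st,f,t,s=pickle.load(open("w.pkl","rb"))
n=bot.read_state();print(n["time"],n["ee_pos"].__repr__(),n["orientation"])
im=f["pixels"];m=mask(im,"y");v=cv2.cvtColor(im,cv2.COLOR_BGR2HSV)[...,2]
for th in(150,180,200,215):
  mm=m&((v>th)*np.uint8(255));k=max(cv2.findContours(mm,0,1)[0],key=cv2.contourArea);print(th,cv2.minAreaRect(k));
st2=dict(st);st2["ee_pos"]=n["ee_pos"];st2["orientation"]=n["orientation"]
for q in(st,st2):
  P=plane(f,[[251.4,220.5],[249.5,181],[253.5,260]],.010,q);print("clip",P.round(4).tolist())
  print("bed",plane(f,[[207,191],[403,187],[210,251],[401,249]],.005,q).round(4).tolist())
  print("top",plane(f,[[357,240.5]],.108,q).round(4))
  print("tube ends",plane(f,[[422,221],[572,221]],.035,q).round(4).tolist())
E
```

```text
1.65 array([ 0.59838039, -0.1927002 ,  0.20489189]) [-1.79914751e+02  4.33915894e-02  8.99019977e+01]
150 ((357.5, 240.5), (41.0, 17.0), 90.0)
180 ((357.5, 241.5), (37.0, 13.0), 90.0)Traceback (most recent call last):
  File "<stdin>", line 6, in <module>
ValueError: max() iterable argument is empty
```

```bash
python3 -m inch '[[1,0,0,0,0],[1,0,0,0,0],[1,0,0,0,0],[1,0,0,0,0],[1,0,0,0,0]]'; cat > m.py <<'E'
from bench import bot;from h import *
st=bot.read_state();f=bot.grab_frame("wrist");t=bot.grab_frame("top");im=f["pixels"]
n=bot.read_state()
for q in(st,n):print(q["time"],np.round(q["ee_pos"],4),np.round(q["orientation"],2))
v=cv2.cvtColor(im,cv2.COLOR_BGR2HSV)[...,2]
k=max(cv2.findContours(mask(im,"y")[:300]&((v[:300]>150)*np.uint8(255)),0,1)[0],key=cv2.contourArea)
y=cv2.minAreaRect(k);print(y)
k=blobs(im[:300],"r")[0];L=cv2.fitLine(k,2,0,.01,.01).ravel();r=cv2.minAreaRect(k)[0];print(r,L)
for q in(st,n):
  P=plane(f,[r,np.array(r)-35*L[:2],np.array(r)+35*L[:2]],.010,q);d=P[2]-P[1]
  print("clip",P[0].round(4),"ang",np.degrees(np.arctan2(d[0],d[1])),"top",plane(f,[y[0]],.108,q).round(4))
E
python3 m.py
```

```text
time: 2.28
ee_pos: [0.5992, -0.1919, 0.2054]
orientation: [180.0, 0.0, 89.9]
wrist_force: [-0.1, 1.2, -0.4]
gripper_width: 0.0942
finger_force: 0.0
2.275 [ 0.5992 -0.1919  0.2054] [179.99   0.    89.94]
2.375 [ 0.5992 -0.1919  0.2054] [180.     0.    89.95]
((363.0, 230.5), (41.0, 16.0), 90.0)
(255.43865966796875, 212.50375366210938) [6.3686468e-02 9.9796999e-01 2.5543529e+02 2.1250000e+02]
clip [ 0.5298 -0.1927  0.01  ] ang 178.54301041945274 top [[ 0.6319 -0.1911  0.108 ]]
clip [ 0.5298 -0.1926  0.01  ] ang 178.53499906271722 top [[ 0.6319 -0.1911  0.108 ]]
```

```bash
python3 -m inch '[[1,0,16,10,-1],[1,1,31,35,-1.3],[1,1,31,70,-1.3],[1,1,31,100,-1.3],[1,1,31,115,-1.3]]';python3 -m inch '[[1,0,0,8,0],[1,0,0,16,0],[1,0,0,23,0],[1,0,0,23,0],[1,0,0,23,0]]';python3 - <<'E'
from bench import bot;import cv2
f=bot.grab_frame("wrist");cv2.imwrite("pics/d.png",f["pixels"])
E
```

```text
time: 3.0
ee_pos: [0.6298, -0.1904, 0.0878]
orientation: [-179.9, -0.1, 91.3]
wrist_force: [0.5, 0.4, -0.0]
gripper_width: 0.0938
finger_force: 0.0
time: 3.62
ee_pos: [0.6305, -0.191, 0.0679]
orientation: [180.0, 0.0, 91.2]
wrist_force: [0.2, 0.5, 0.4]
gripper_width: 0.0937
finger_force: 0.0
```

View pics/d.png

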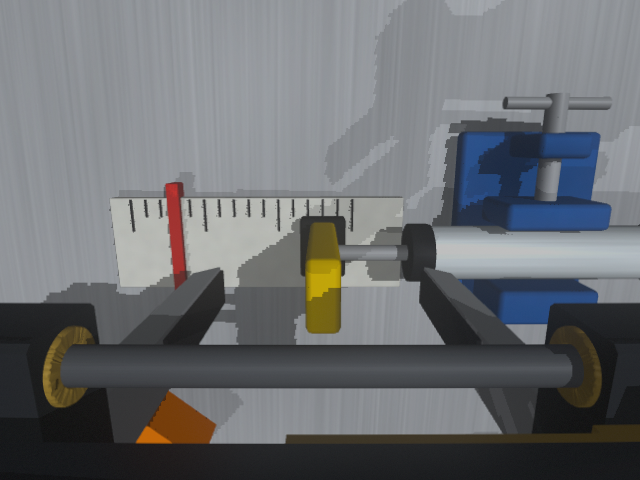

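The handle is centred between the open fingers, at about column 323 with the fingers at 222 and 420. Closing.

```bash
python3 -m inch '[[0.5,0,0,0,0],[0.3,0,0,0,0],[0.2,0,0,0,0],[0.1,0,0,0,0],[0.1,0,0,0,0]]' 25;python3 -m inch '[[0.05,0,0,0,0],[0.05,0,0,0,0],[0.05,0,0,0,0],[0.05,0,0,0,0],[0.05,0,0,0,0]]' 25; python3 m.py
```

```text
time: 4.3
ee_pos: [0.6301, -0.1909, 0.0674]
orientation: [-180.0, -0.0, 91.2]
wrist_force: [-0.0, 0.7, 0.2]
gripper_width: 0.0474
finger_force: 0.0
time: 4.92
ee_pos: [0.6305, -0.1909, 0.0674]
orientation: [180.0, 0.0, 91.2]
wrist_force: [1.2, -0.5, -1.6]
gripper_width: 0.016
finger_force: 25.0
4.925 [ 0.6305 -0.1909  0.0674] [179.96   0.    91.25]
5.025 [ 0.6305 -0.1909  0.0674] [179.96   0.    91.25]
((322.5, 278.0), (36.0, 31.0), 90.0)
(176.08291625976562, 241.44906616210938) [8.7508380e-02 9.9616379e-01 1.7604417e+02 2.4126907e+02]
clip [ 0.5285 -0.1919  0.01  ] ang 178.57807330342632 top [[ 0.6307 -0.183   0.108 ]]
clip [ 0.5284 -0.1918  0.01  ] ang 178.5763384616387 top [[ 0.6307 -0.183   0.108 ]]
```

```bash
python3 -m inch '[[0.05,0,-4,0,0],[0.05,0,-10,0,0],[0.05,0,-17,0,0],[0.05,0,-24,0,0],[0.05,0,-31,0,0]]' 35;python3 -m inch '[[0.05,0,-7,0,0],[0.05,0,-14,0,0],[0.05,0,-21,0,0],[0.05,0,-28,0,0],[0.05,0,-35,0,0]]';python3 -m inch '[[0.05,0,-7,0,0],[0.05,0,-14,0,0],[0.05,0,-20,0,0],[0.05,0,-25,0,0],[0.05,0,-28,0,0]]'; python3 -m inch '[[0.05,0,-2,0,0],[0.05,0,-4,0,0],[0.05,0,-5,0,0],[0.05,0,-5,0,0],[0.05,0,-5,0,0]]'; python3 m.py; python3 - <<'E'
from bench import bot;import cv2,numpy as np
w=bot.grab_frame("wrist")["pixels"];s=bot.grab_frame("scene")["pixels"];t=bot.grab_frame("top")["pixels"]
cv2.imwrite("pics/e.png",np.hstack([np.vstack([cv2.resize(s[170:290,180:340],(400,300),interpolation=2),cv2.resize(t[200:320,340:500],(400,300),interpolation=2)]),np.vstack([cv2.resize(w,(400,300)),cv2.resize(w[200:350,220:420],(400,300))])]))
E
```

```text
time: 5.65
ee_pos: [0.5994, -0.1916, 0.0674]
orientation: [179.9, 0.0, 91.3]
wrist_force: [5.2, -1.3, -5.8]
gripper_width: 0.0155
finger_force: 35.0
time: 6.28
ee_pos: [0.5663, -0.1924, 0.0674]
orientation: [179.7, 0.0, 91.3]
wrist_force: [7.5, -1.7, -9.4]
gripper_width: 0.0157
finger_force: 35.0
time: 6.9
ee_pos: [0.5401, -0.193, 0.0674]
orientation: [179.6, 0.0, 91.3]
wrist_force: [12.1, -1.2, -13.1]
gripper_width: 0.0157
finger_force: 35.0
time: 7.52
ee_pos: [0.5355, -0.1931, 0.0674]
orientation: [179.5, 0.0, 91.3]
wrist_force: [12.2, -1.5, -13.5]
gripper_width: 0.0155
finger_force: 35.0
7.525 [ 0.5355 -0.1931  0.0674] [1.7953e+02 2.0000e-02 9.1280e+01]
7.625 [ 0.5356 -0.1931  0.0674] [1.7953e+02 2.0000e-02 9.1280e+01]
((323.5, 279.0), (36.0, 29.0), 90.0)
(314.0, 199.5) [2.4612347e-04 9.9999994e-01 3.1400000e+02 1.9950000e+02]
clip [ 0.5299 -0.1624  0.01  ] ang 178.89873156224877 top [[ 0.5358 -0.1856  0.108 ]]
clip [ 0.5299 -0.1624  0.01  ] ang 178.89666190530323 top [[ 0.5359 -0.1856  0.108 ]]
```

View pics/e.png

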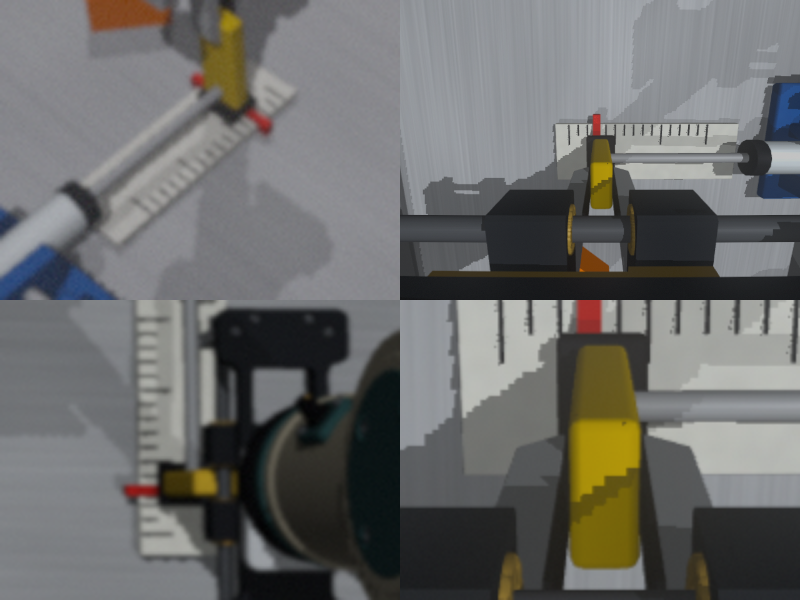

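The handle sits about 5 mm short of the clip: clip column 314 against the handle's 323.5. I'll pull 5.5 mm more.

```bash
python3 -m inch '[[0.05,0,-2,0,0],[0.05,0,-4,0,0],[0.05,0,-5.5,0,0],[0.05,0,-5.5,0,0],[0.05,0,-5.5,0,0]]'; python3 m.py; python3 - <<'E'
from bench import bot;import cv2,numpy as np
from h import *
f=bot.grab_frame("scene");b=blobs(f["pixels"],"r",8)
for k in b: print(cv2.contourArea(k),plane(f,[cv2.minAreaRect(k)[0]],.010).round(4))
f=bot.grab_frame("top");b=blobs(f["pixels"],"r",8)
for k in b: print(cv2.contourArea(k),plane(f,[cv2.minAreaRect(k)[0]],.010).round(4))
E
```

```text
time: 8.4
ee_pos: [0.5304, -0.1932, 0.0674]
orientation: [179.5, 0.0, 91.3]
wrist_force: [13.2, -1.2, -14.2]
gripper_width: 0.0154
finger_force: 35.0
8.4 [ 0.5304 -0.1932  0.0674] [1.795e+02 2.000e-02 9.128e+01]
8.5 [ 0.5304 -0.1932  0.0674] [1.795e+02 2.000e-02 9.128e+01]
((323.5, 278.5), (35.0, 29.0), 90.0)
(322.0, 200.0) [1.2309948e-04 1.0000000e+00 3.2200000e+02 1.9952438e+02]
clip [ 0.5302 -0.1628  0.01  ] ang 178.64542913749432 top [[ 0.5307 -0.1855  0.108 ]]
clip [ 0.5302 -0.1627  0.01  ] ang 178.6427037064471 top [[ 0.5307 -0.1855  0.108 ]]
30.5 [[0.5071 0.1326 0.01  ]]
10.0 [[ 0.5266 -0.1624  0.01  ]]
129.0 [[0.5151 0.1098 0.01  ]]
25.5 [[ 0.531  -0.1632  0.01  ]]
```

Aligned to within about 1 mm. Now holding for more than 2 s.

```bash
for i in 1 2 3 4; do python3 -m inch '[[0.05,0,0,0,0],[0.05,0,0,0,0],[0.05,0,0,0,0],[0.05,0,0,0,0],[0.05,0,0,0,0]]' | head -2;done
python3 -m inch '[[0.05,0,3,0,0],[0.05,0,8,0,0],[0.05,0,14,0,0],[0.05,0,20,0,0],[0.05,0,26,0,0]]';python3 -m inch '[[0.05,0,6,0,0],[0.05,0,12,0,0],[0.05,0,18,0,0],[0.05,0,24,0,0],[0.05,0,30,0,0]]';python3 -m inch '[[0.05,0,6,0,0],[0.05,0,12,0,0],[0.05,0,18,0,0],[0.05,0,23,0,0],[0.05,0,28,0,0]]';python3 -m inch '[[0.05,0,4,0,0],[0.05,0,7,0,0],[0.05,0,10,0,0],[0.05,0,12,0,0],[0.05,0,13,0,0]]'
```

```text
time: 9.22
ee_pos: [0.5304, -0.1932, 0.0674]
time: 9.85
ee_pos: [0.5304, -0.1932, 0.0674]
time: 10.48
ee_pos: [0.5304, -0.1932, 0.0674]
time: 11.1
ee_pos: [0.5304, -0.1932, 0.0674]
time: 11.72
ee_pos: [0.5552, -0.1926, 0.0674]
orientation: [179.6, 0.0, 91.3]
wrist_force: [9.5, -0.3, -10.9]
gripper_width: 0.016
finger_force: 35.0
time: 12.35
ee_pos: [0.5833, -0.192, 0.0674]
orientation: [179.8, 0.0, 91.3]
wrist_force: [6.9, -1.7, -6.5]
gripper_width: 0.0154
finger_force: 35.0
time: 12.98
ee_pos: [0.6096, -0.1914, 0.0674]
orientation: [-180.0, 0.0, 91.2]
wrist_force: [4.0, -0.9, -2.5]
gripper_width: 0.0157
finger_force: 35.0
time: 13.6
ee_pos: [0.6225, -0.1911, 0.0674]
orientation: [-180.0, -0.0, 91.2]
wrist_force: [1.6, -0.7, -0.7]
gripper_width: 0.0155
finger_force: 35.0
```

```bash
python3 -m inch '[[0.05,0,2,0,0],[0.05,0,4,0,0],[0.05,0,6,0,0],[0.05,0,7.3,0,0],[0.05,0,7.3,0,0]]';python3 -m inch '[[0.05,0,0.3,0,0],[0.05,0,0.3,0,0],[0.05,0,0.3,0,0],[0.05,0,0.3,0,0],[0.05,0,0.3,0,0]]'
```

```text
time: 14.22
ee_pos: [0.6301, -0.1909, 0.0674]
orientation: [180.0, 0.0, 91.2]
wrist_force: [2.0, 0.5, -1.0]
gripper_width: 0.0155
finger_force: 35.0
time: 14.85
ee_pos: [0.6303, -0.1909, 0.0674]
orientation: [180.0, -0.0, 91.2]
wrist_force: [1.1, -0.2, -0.2]
gripper_width: 0.0155
finger_force: 35.0
```

```bash
python3 -m inch '[[0.2,0,0,0,0],[0.4,0,0,0,0],[0.6,0,0,0,0],[0.8,0,0,0,0],[0.9,0,0,0,0]]';python3 -m inch '[[0.9,0,0,0,0],[0.9,0,0,0,0],[0.9,0,0,0,0],[0.9,0,0,0,0],[0.9,0,0,0,0]]';python3 -m inch '[[0.9,0,0,-10,0],[0.9,0,0,-30,0],[0.9,0,0,-60,0],[0.9,0,0,-90,0],[0.9,0,0,-110,0]]';python3 -m inch '[[0.9,0,-10,-10,0],[0.9,0,-20,-20,0],[0.9,0,-31,-27,0],[0.9,0,-31,-27,0],[0.9,0,-31,-27,0]]';python3 -m inch '[[0.9,0,0,0,0],[0.9,0,0,0,0],[0.9,0,0,0,0],[0.9,0,0,0,0],[0.9,0,0,0,0]]';python3 m.py;  python3 - <<'E'
from bench import bot;import cv2
f=bot.grab_frame("wrist");cv2.imwrite("pics/f.png",f["pixels"])
E
```

```text
time: 15.48
ee_pos: [0.6302, -0.1909, 0.0674]
orientation: [-180.0, -0.0, 91.2]
wrist_force: [-1.0, -0.3, 0.2]
gripper_width: 0.0554
finger_force: 0.0
time: 16.1
ee_pos: [0.6303, -0.1909, 0.0674]
orientation: [180.0, 0.0, 91.2]
wrist_force: [0.7, -0.7, -0.3]
gripper_width: 0.0846
finger_force: 0.0
time: 16.73
ee_pos: [0.6311, -0.191, 0.1799]
orientation: [179.9, 0.0, 91.2]
wrist_force: [-0.9, 0.6, -0.1]
gripper_width: 0.0848
finger_force: 0.0
time: 17.35
ee_pos: [0.5991, -0.1916, 0.204]
orientation: [-180.0, -0.0, 91.2]
wrist_force: [-0.5, 0.5, -0.6]
gripper_width: 0.0849
finger_force: 0.0
time: 17.98
ee_pos: [0.5993, -0.1916, 0.2044]
orientation: [180.0, -0.0, 91.2]
wrist_force: [-0.1, 0.4, 0.1]
gripper_width: 0.0847
finger_force: 0.0
17.975 [ 0.5993 -0.1916  0.2044] [180.    -0.    91.25]
18.075 [ 0.5993 -0.1916  0.2044] [180.     0.    91.25]
((362.9571228027344, 231.99876403808594), (17.1644229888916, 42.38270568847656), 1.6365771293640137)
(255.0098876953125, 211.06387329101562) [3.9952207e-02 9.9920160e-01 2.5507018e+02 2.1170760e+02]
clip [ 0.5298 -0.1922  0.01  ] ang 178.5988091184523 top [[ 0.6319 -0.191   0.108 ]]
clip [ 0.5297 -0.1923  0.01  ] ang 178.59922467900495 top [[ 0.6319 -0.1911  0.108 ]]
```

View pics/f.png

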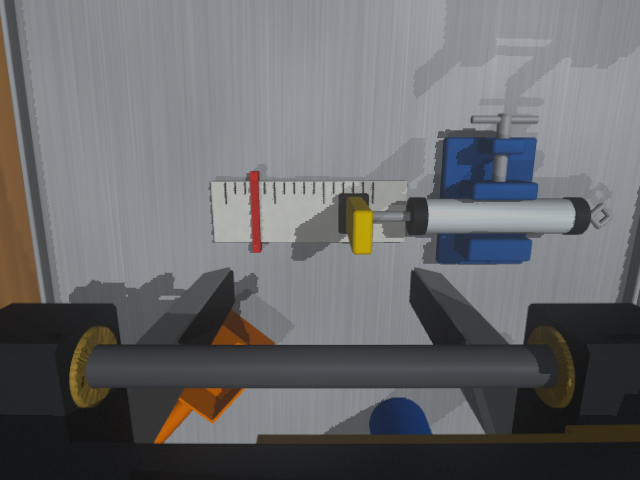

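The handle is back at home at (363,232), measured at x = 0.6319 m, the same as before the pull. The gripper is clear of everything.

```bash
python3 -c "
from bench import bot;print(bot.finish_job())"
```

```text
the job is handed in; nothing more can be done
None
```

I pulled the yellow handle out to within about 1 mm of over its red clip, held it there for about 2.7 s, eased it back home under control and let go; the green gauge was not touched, and the job was handed in at about 18 s with no verdict returned.

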